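# Restock the tin shelf board

### The arm

A 7-joint arm with a two-finger parallel gripper is mounted at the origin on the work surface. World frame = base frame: x ahead of the robot, y to its left, z up, the work surface at z = 0. Lengths are in m, angles in rad, forces in N, time in s.
With the tool pointing down it reaches from about 0.425 to 0.95 m from the base axis. Payload 16.7 kg.
Tool frame: the origin (TCP) lies midway between the tips of the shut fingers; the grasp point (between the pads) lies 19 mm behind it; y points along the fingers, z is the direction in which the jaws open and shut, and the axes are right-handed (so a half turn about y gives the same grasp; the last joint's range is limited). The gripper opens to 94 mm and grips with 3 to 60 N. Pads are 16 mm wide; open, the fingers measure 119 mm over their backs; the gripper's body (75 mm by 177 mm) begins 78 mm behind the grasp point.
Start: joints at [-1.339, 0.426, 0.074, 1.606, -0.034, 1.111, -0.067], TCP at [0.252, 0.626, 0.205] pointing down, gripper open.
Joint ranges: [-2.85, 2.85], [-0.5, 2.14], [-1.23, 1.37], [0.21, 2.46], [-1.02, 4.16], [0.16, 2.05], [-2.73, 2.73]. Speed limits (rad/s): [1.89, 1.89, 2.39, 2.39, 3.01, 3.01, 3.01].

### API

Orientations are given as a unit quaternion [x, y, z, w].
In Python, from cell import env gives the robot as it stands.
- The arm moves only by the tool servo_tool, never from a script. Its argument "commands" is a list of rows, each a list of 6 numbers: the shift along the tool's x, y, z in cm, then the turn, a rotation vector about the tool's x, y, z in degrees. A call has 1 to 10 rows; each row is the pose to reach, as a shift and turn from the pose commanded when the call began, along the tool's axes at that moment; what a row does not reach only later rows make up. A row lasts 1/12 s, in which the tool goes at most 41.7 mm and 7.16 degrees, less where a joint would pass 70% of its speed; a pose out of reach is approached as far as the arm can. A call with a gripper value outside its range is refused whole. "claw" is the finger opening in cm, from 0 to 9.4, set as the call begins (left out, the last holds). The fingers move at their own pace and stop on an object; "grip_force" is the grip in N (left out, the last holds). Time passes only in rows, so rows that repeat a pose let the fingers close. It gives the time, the measured TCP pose, the force and the opening at its end, in the units of the state.
- env.observe(): the state, without advancing time (a new reading comes with each control period).
- env.camera(name): name is "scene" or "side" or "wrist"; returns a dict with "image" (400x640x3 uint8, red, green, blue), "intrinsics" (3x3 intrinsics, pixels), "k1" (the pictures are not rectified: a ray, as slopes to the right and down, at radius r is drawn at 1 + k1 r^2 times it, then the intrinsics apply), "pose" (4x4, takes a point from camera to world coordinates). Camera axes: x right, y down, z forward; pixel columns grow to the right and rows downward; lengths in m; the calibration is good to about 2 mm. A picture is of the moment at which its call begins. There is no depth.
- env.job_done(): hands the job in, once; it reports no verdict.
The state is a dict: "time_s": time; "joints": joint angles; "joint_velocities": joint speeds; "tau": joint torques, N m; "tcp_pos": TCP position; "ee_rot": TCP orientation; "contact_force": force on the tool from outside, world axes, zero at the start; "moment": the same for the moment, N m; "gripper_width": opening from 0.0 (shut) to 1.0 (fully open).
Only numpy, scipy, OpenCV 4.12 (cv2) and the standard library are available. Lean on these libraries where they do the work, as an engineer would, in place of code of your own. Each camera call takes 0.05 s, during which the arm holds its last target. There are 200 camera calls.

### The job

Stock the shelf board around the mug and jar on it, in this order: the red-lidded tin midway between mug and jar, in line with them; the blue-lidded tin close behind it, on the back rail side; the tub centred on top of the red tin; last, the carton on the board close in front of the mug, its long side parallel to the line from mug to jar. Leave everything upright and released, and do not shift the mug, jar, green-lidded tin or brush.

Things in the scene. Friction and masses are not known exactly. Their poses are not given: they have to be found in the camera images.
- shelf_board: Fixed plywood board flat on the bench, 270 mm deep (its x), 360 mm wide (its y), 18 mm thick; things on it stand at z = 0.018. Along its far (+x) edge runs a dark wooden back rail, 14 mm deep, 25 mm high above the board, centred 128 mm from the board's centre. Origin: centre of the underside; x points to the rail (behind), -x to the robot (in front), y left. Place varies; yaw within 0.2 rad.
- mug: Black mug, loose landmark not to be moved, on the left or right half of the board: 76 mm across, 85 mm high, 0.45 kg. Origin: centre of underside. Its handle (its +y) points roughly to the rail, reaching about 75 mm from the mug's axis. Its x axis lies along the line through mug and jar (jar on its +x or -x side); its -y is square to that line, to the front.
- jar: Amber glass jar with white lid and paper label, a loose bystander and landmark on the board on the other side from the mug: 68 mm across, 95 mm high. Origin: centre of its underside. Its axis is always 230 mm from the mug's; the line through both is within 0.1 rad of parallel to the rail.
- red_tin: Loose gold tin with a red flat lid and red band and a white paper label, 56 mm across, 65 mm high, about 0.22 kg, standing on the bench. Origin: centre of its underside, z up the tin.
- blue_tin: The same kind of tin, 56 mm across, 65 mm high, with a blue lid and band. Loose, on the bench. Origin: centre of its underside.
- tub: Small loose white tub, 44 mm across, with a slightly wider yellow lid (48 mm across, the top 10 mm); 42 mm high overall, about 0.1 kg, on the bench. Origin: centre of its underside.
- carton: Loose closed white carton (stiff card) with a black stripe over its middle: 58 mm long (its x), 38 mm wide (its y), 45 mm high, rigid, about 0.15 kg, on the bench, turned at random. Origin: centre of its underside.
- green_tin: Bystander: the same kind of tin, 56 mm across, 65 mm high, with a green lid and band, on the bench. Loose; not to be moved. Origin: centre of its underside.
- brush: Bystander: loose paint brush with blue handle lying on the bench at the far right, about 200 mm long, 42 mm wide and 20 mm high. Not to be moved. Origin: on the bench under its middle, x along its length.

How it is judged:
On the way, in this order (a step that is already met when the one before it is completed fails the run):
1. the red tin stands released midway between mug and jar (((x of jar in the frame of mug above 0 m and x of red_tin in the frame of mug between 0.1 and 0.13 m) or (x of jar in the frame of mug below 0 m and x of red_tin in the frame of mug between -0.13 and -0.1 m)) and y of red_tin in the frame of mug between -0.015 and 0.015 m and height (world z) of red_tin between 0.013 and 0.024 m and angle between red_tin's own z axis and vertical below 0.12 rad and linear speed of red_tin below 0.03 m/s and contact force between the fingers and red_tin below 0.2 N), for 0.2 s.
2. the blue tin stands released close behind the red tin (((x of jar in the frame of mug above 0 m and x of blue_tin in the frame of mug between 0.09 and 0.14 m) or (x of jar in the frame of mug below 0 m and x of blue_tin in the frame of mug between -0.14 and -0.09 m)) and y of blue_tin in the frame of mug between 0.045 and 0.105 m and horizontal distance between blue_tin and red_tin below 0.1 m and height (world z) of blue_tin between 0.013 and 0.024 m and angle between blue_tin's own z axis and vertical below 0.12 rad and linear speed of blue_tin below 0.03 m/s and contact force between the fingers and blue_tin below 0.2 N), for 0.2 s.
3. the tub stands released on top of the red tin (horizontal distance between tub and red_tin below 0.012 m and height (world z) of tub between 0.078 and 0.089 m and angle between tub's own z axis and vertical below 0.12 rad and linear speed of tub below 0.03 m/s and contact force between the fingers and tub below 0.2 N), for 0.2 s.
4. the carton stands released close in front of the mug (x of carton in the frame of mug between -0.02 and 0.02 m and y of carton in the frame of mug between -0.115 and -0.052 m and angle between the x axis of carton and the x axis of mug, either way round below 0.3 rad and height (world z) of carton between 0.013 and 0.024 m and angle between carton's own z axis and vertical below 0.12 rad and linear speed of carton below 0.03 m/s and contact force between the fingers and carton below 0.2 N), for 0.2 s.
At the end, for the whole second after the job is handed in: All upright, released, at rest: red tin on board within 15 mm of midway mug-jar; blue tin 45-105 mm behind their line, within 25 mm of midway, within 100 mm of red; tub on red within 12 mm; carton on board 52-115 mm in front of mug, within 20 mm sideways, parallel to the line within 0.3 rad (all of step 1 and all of step 2 and all of step 3 and all of step 4); the robot touches nothing.
It fails at once if the mug is displaced by more than 12 mm (distance of mug from where it was at the start of the episode above 0.012 m).
It fails at once if the jar is displaced by more than 12 mm (distance of jar from where it was at the start of the episode above 0.012 m).
It fails at once if the green tin is displaced by more than 20 mm (distance of green_tin from where it was at the start of the episode above 0.02 m).
It fails at once if the brush is displaced by more than 30 mm (distance of brush from where it was at the start of the episode above 0.03 m).
It also fails if it takes over 96 s, if anything falls off the work surface, if the arm or the gripper's body presses on something with over 40 N, if the wrist force passes 120 N, or if a joint passes its speed limit or range.

## Working session

There is one attempt and no reset: what is moved stays moved. The work goes in short steps, Python scripts to look and compute and a tool call to move; the robot and the scene stay as the last step left them, time stands still between calls to the robot, and variables do not carry over. Pictures are saved under pics/ and viewed, about 12 in all and at most 16, crops included, and the job is handed in when it is done.

Besides the shell and the picture viewer there is one more tool, called after "Call:" by a JSON object that holds its "op" and its "data", one argument or row to a line. servo_tool: Moves the arm, as the interface text tells. Its arguments: {"type":"object","properties":{"commands":{"type":"array","items":{"type":"array","items":{"type":"number"}}},"claw":{"type":"number"},"grip_force":{"type":"number"}},"required":["commands"]}

```bash
mkdir -p pics; ls; python3 - <<'E'
from cell import env
import cv2,numpy as np
s=env.observe();print({k:np.round(v,3).tolist() for k,v in s.items()})
for n in("scene","side","wrist"):
    c=env.camera(n);cv2.imwrite(f"pics/{n}0.png",c["image"][:,:,::-1])
    np.savez(f"pics/{n}0.npz",**c);print(n,c["k1"],np.round(c["intrinsics"],1).tolist(),np.round(c["pose"],3).tolist())
E
```

```text
pics
{'time_s': 0.0, 'joints': [-1.338, 0.427, 0.074, 1.607, -0.034, 1.111, -0.067], 'joint_velocities': [0.001, -0.0, 0.0, -0.0, 0.0, 0.002, -0.001], 'tau': [0.001, -93.583, 3.667, -45.416, -0.049, 0.021, 0.0], 'tcp_pos': [0.251, 0.626, 0.205], 'ee_rot': [0.695, -0.134, 0.134, -0.694], 'contact_force': [0.624, -0.746, 0.707], 'moment': [0.028, 0.002, -0.04], 'gripper_width': 1.0}
scene 0.0003029333356689402 [[373.9, 0.0, 320.9], [0.0, 373.9, 197.3], [0.0, 0.0, 1.0]] [[0.336, 0.651, -0.68, 1.271], [0.942, -0.241, 0.234, -0.269], [-0.012, -0.719, -0.695, 0.84], [0.0, 0.0, 0.0, 1.0]]
side -0.09763421433890847 [[513.0, 0.0, 327.4], [0.0, 513.0, 209.3], [0.0, 0.0, 1.0]] [[0.919, -0.246, 0.309, 0.007], [-0.394, -0.549, 0.737, -1.188], [-0.012, -0.799, -0.601, 1.025], [0.0, 0.0, 0.0, 1.0]]
wrist -0.031887908838066664 [[290.2, 0.0, 319.0], [0.0, 290.2, 201.8], [0.0, 0.0, 1.0]] [[0.373, 0.904, 0.21, 0.192], [0.928, -0.363, -0.085, 0.651], [-0.001, 0.227, -0.974, 0.384], [0.0, 0.0, 0.0, 1.0]]
```

View pics/scene0.png

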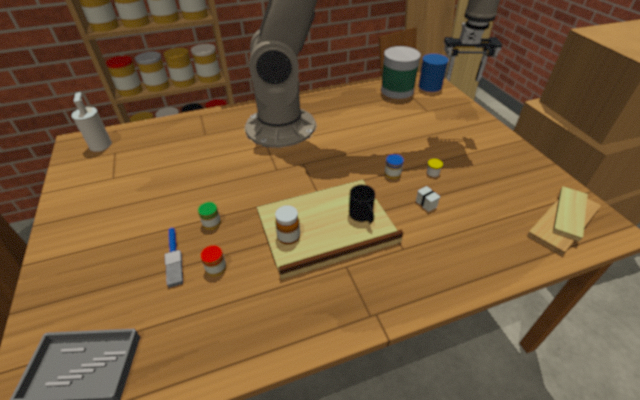

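View pics/side0.png

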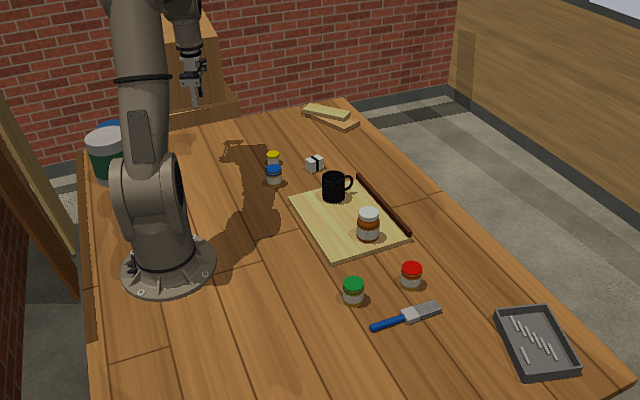

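Scene picture: mug about (362,204), jar (288,225), red lid (212,254), green lid (208,210), blue lid (395,160), tub lid (435,164), carton (428,199) and brush (173,258). The side picture shows the same things: mug (333,187), jar (368,224), red (411,270), blue (273,171), tub (272,157), carton (315,163).

```bash
cat > h.py <<'E'
import numpy as np,cv2
def ray(c,u,v):
    K=np.asarray(c["intrinsics"]);k1=float(c["k1"]);d=np.array([(u-K[0,2])/K[0,0],(v-K[1,2])/K[1,1]]);p=d.copy()
    for _ in range(20):p=d/(1+k1*(p@p))
    P=np.asarray(c["pose"]);return P[:3,3],P[:3,:3]@np.array([p[0],p[1],1])
def onz(c,u,v,z):
    o,d=ray(c,u,v);return o+d*(z-o[2])/d[2]
def proj(c,X):
    P=np.asarray(c["pose"]);K=np.asarray(c["intrinsics"]);q=P[:3,:3].T@(np.asarray(X)-P[:3,3]);s=q[:2]/q[2];s=s*(1+float(c["k1"])*(s@s));return s*[K[0,0],K[1,1]]+K[:2,2]
def tri(cs,uvs):
    A=np.zeros((3,3));b=np.zeros(3)
    for c,(u,v) in zip(cs,uvs):
        o,d=ray(c,u,v);d/=np.linalg.norm(d);M=np.eye(3)-np.outer(d,d);A+=M;b+=M@o
    return np.linalg.solve(A,b)
def hsv(c):return cv2.cvtColor(c["image"],cv2.COLOR_RGB2HSV)
R={"red":((0,190,90),(4,255,255)),"blue":((105,150,60),(125,255,255)),"green":((50,130,40),(75,255,255)),"yellow":((26,170,120),(33,255,255)),"black":((0,0,0),(180,255,30)),"white":((0,0,150),(180,40,255))}
def mask(c,col,box=None):
    m=cv2.inRange(hsv(c),*R[col])
    if box:
        k=np.zeros_like(m);x0,y0,x1,y1=box;k[y0:y1,x0:x1]=255;m&=k
    return m
def blob(c,col,box=None):
    n,l,s,ce=cv2.connectedComponentsWithStats(mask(c,col,box))
    if n<2:return None
    i=1+np.argmax(s[1:,4]);return ce[i],s[i],l==i
E
python3 - <<'E'
from h import *
c=dict(np.load("pics/scene0.npz"));d=dict(np.load("pics/side0.npz"))
B={"red":((190,235,235,285),(390,255,435,300)),"green":((190,195,230,235),(335,270,375,310)),"blue":((375,145,415,185),(255,155,295,190)),"yellow":((420,150,455,185),(260,145,290,170)),"black":((340,180,380,225),(315,165,356,206)),"white":((270,200,302,224),(350,200,385,219))}
for k,(b1,b2) in B.items():
    p=blob(c,k,b1);q=blob(d,k,b2)
    print(k,p[0].round(1),p[1],q[0].round(1),q[1],tri((c,d),(p[0],q[0])).round(3))
# carton: all white/bright in the box
for x,b in((c,(410,180,445,215)),(d,(300,150,330,176))):
    p=blob(x,"white",b);print(p[0],p[1]);
    p=blob(x,"black",b);print(p and (p[0],p[1],onz(x,*p[0],.035)))
for n,x,b in(("a",c,(230,140,470,300)),("b",d,(240,140,440,300))):
    im=x["image"][b[1]:b[3],b[0]:b[2],::-1];cv2.imwrite(f"pics/crop{n}.png",cv2.resize(im,None,fx=3,fy=3,interpolation=cv2.INTER_CUBIC))
E
```

```text
red [210.9 253.7] [202 246  20  16 234] [411.7 267.5] [402 261  20  14 219] [ 0.607 -0.345  0.062]
green [207.1 208.7] [198 202  19  14 195] [352.8 283.8] [343 276  21  19 281] [ 0.435 -0.334  0.06 ]
blue [394.4 159.4] [387 155  16  10 125] [272.9 168.1] [266 164  15   9 106] [0.421 0.286 0.063]
yellow [435.  163.1] [428 158  15  11 119] [272.4 153.5] [267 151  12   6  63] [0.462 0.422 0.039]
black [361.5 203.1] [350 186  24  36 715] [333.9 186.2] [322 171  31  32 696] [0.572 0.099 0.061]
white [286.  213.3] [275 206  23  16 282] [368.3 211.7] [359 206  20  12 189] [ 0.581 -0.131  0.111]
[432.70833333 196.66666667] [427 193  13   9  72]
(array([423. , 198.5]), array([423, 198,   1,   2,   2], dtype=int32), array([0.59648872, 0.29530403, 0.035     ]))
[310.21875 159.8125 ] [306 157  10   6  32]
(array([316.27777778, 163.69444444]), array([312, 156,   7,  15,  36], dtype=int32), array([0.58716749, 0.29512251, 0.035     ]))
```

View pics/cropa.png

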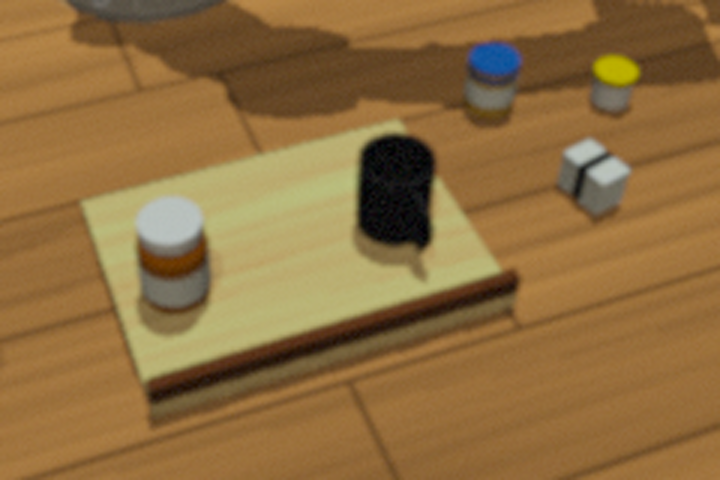

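Crop: the board runs nearly along the world y axis. The mug is at crop (395,190), the jar at (172,255), and the rail is the dark edge from (150,385) to (515,280). The carton's stripe runs across its long side. Next I'll write a move helper and go above the board for a closer wrist look.

```bash
cat >> h.py <<'E'
from scipy.spatial.transform import Rotation as Ro
def go(s,pos,jaw):
    "shift (cm, tool axes) and rotvec (deg, tool axes) from state to TCP pos, fingers down, jaws along yaw 'jaw' (rad)"
    R=Ro.from_quat(s["ee_rot"]);best=None
    for a in(jaw,jaw+np.pi):
        z=np.array([np.cos(a),np.sin(a),0]);y=np.array([0,0,-1.]);T=np.c_[np.cross(y,z),y,z]
        rv=(R.inv()*Ro.from_matrix(T)).as_rotvec(degrees=True)
        if best is None or np.linalg.norm(rv)<np.linalg.norm(best):best=rv
    sh=R.as_matrix().T@(np.asarray(pos)-s["tcp_pos"])*100
    print("move",sh.round(2),best.round(2),"rows>=",max(np.linalg.norm(sh)/4.17,np.linalg.norm(best)/7.16).round(1))
E
python3 - <<'E'
from h import *
from cell import env
s=env.observe();print(Ro.from_quat(s["ee_rot"]).as_matrix().round(3))
go(s,(.52,.30,.3),np.pi/2);go(s,(.52,0,.3),np.pi/2)
c=dict(np.load("pics/scene0.npz"))
for u,v in((82,205),(402,120),(515,272),(150,380)):print(onz(c,230+u/3,140+v/3,.018 if v<250 else .043).round(3))
for u,v in((172,213),(396,150)):print(onz(c,230+u/3,140+v/3,.113 if u<200 else .103).round(3))
E
```

```text
[[ 0.928 -0.     0.373]
 [-0.373 -0.001  0.928]
 [ 0.    -1.    -0.001]]
move [ 37.08  -9.48 -20.26] [ 6.000e-02 -2.188e+01 -1.000e-02] rows>= 10.4
move [ 48.26  -9.46 -48.1 ] [ 6.000e-02 -2.188e+01 -1.000e-02] rows>= 16.5
[ 0.444 -0.192  0.018]
[0.438 0.17  0.018]
[0.696 0.167 0.043]
[ 0.696 -0.186  0.043]
[ 0.577 -0.127  0.113]
[0.562 0.101 0.103]
```

Call:
{"op": "servo_tool", "data": {
  "commands": [
    [37,-9.5,-20.3,0,-21.9,0],
    [37,-9.5,-20.3,0,-21.9,0],
    [37,-9.5,-20.3,0,-21.9,0],
    [37,-9.5,-20.3,0,-21.9,0],
    [37,-9.5,-20.3,0,-21.9,0],
    [37,-9.5,-20.3,0,-21.9,0],
    [37,-9.5,-20.3,0,-21.9,0],
    [37,-9.5,-20.3,0,-21.9,0],
    [37,-9.5,-20.3,0,-21.9,0],
    [37,-9.5,-20.3,0,-21.9,0]
  ],
  "claw": 9.4
}}

```text
time_s: 0.98
tcp_pos: [0.5097, 0.3108, 0.2973]
ee_rot: [-0.707, -0.0, 0.0, 0.707]
contact_force: [1.3, -0.0, 1.3]
gripper_width: 0.997
```

Call:
{"op": "servo_tool", "data": {
  "commands": [
    [0,0,-30,0,0,0],
    [0,0,-30,0,0,0],
    [0,0,-30,0,0,0],
    [0,0,-30,0,0,0],
    [0,0,-30,0,0,0],
    [0,0,-30,0,0,0],
    [0,0,-30,0,0,0],
    [0,0,-30,0,0,0],
    [0,0,-30,0,0,0],
    [0,0,-30,0,0,0]
  ]
}}

```text
time_s: 1.82
tcp_pos: [0.509, 0.0127, 0.2968]
ee_rot: [-0.707, 0.0, -0.0, 0.707]
contact_force: [-0.5, 0.5, 0.5]
gripper_width: 1.002
```

```bash
python3 - <<'E'
from h import *
from cell import env
s=env.observe();print(s["tcp_pos"].round(3) if hasattr(s["tcp_pos"],"round") else s["tcp_pos"],Ro.from_quat(s["ee_rot"]).as_matrix().round(3),s["joints"])
c=env.camera("wrist");np.savez("pics/w1.npz",**c);cv2.imwrite("pics/w1.png",c["image"][:,:,::-1]);print(c["pose"].round(3))
E
```

```text
[0.509 0.013 0.297] [[ 1.     0.     0.001]
 [-0.001  0.     1.   ]
 [ 0.    -1.     0.   ]] [-0.49856372  0.06801114  0.37015022  1.87181382 -0.0265776   1.2064379
  1.4504609 ]
[[ 0.001  0.974  0.227  0.445]
 [ 1.    -0.001  0.001  0.013]
 [ 0.001  0.227 -0.974  0.476]
 [ 0.     0.     0.     1.   ]]
```

View pics/w1.png

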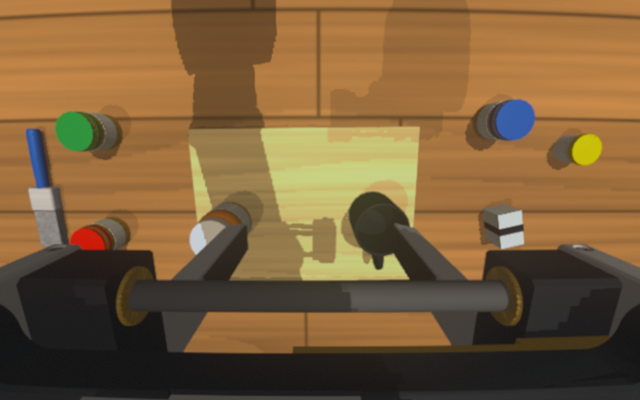

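Wrist picture from above: green lid (75,131), blue lid (515,119), tub lid (586,150), carton top (503,222). The fingers partly hide the mug and jar, so I'll move 11 cm further out for a clear look at the line and the red tin.

Call:
{"op": "servo_tool", "data": {
  "commands": [
    [11,0,-2,0,0,0],
    [11,0,-2,0,0,0],
    [11,0,-2,0,0,0],
    [11,0,-2,0,0,0],
    [11,0,-2,0,0,0],
    [11,0,-2,0,0,0]
  ]
}}

```text
time_s: 2.37
tcp_pos: [0.6186, -0.0059, 0.2961]
ee_rot: [0.707, 0.0, -0.001, -0.707]
contact_force: [0.2, -1.1, -0.3]
gripper_width: 1.001
```

```bash
python3 - <<'E'
from h import *
from cell import env
c=env.camera("wrist");np.savez("pics/w2.npz",**c);cv2.imwrite("pics/w2.png",c["image"][:,:,::-1]);print(c["pose"][:3,3].round(3))
def lid(col,z,box=None):
    ce,st,m=blob(c,col,box);cn=max(cv2.findContours(m.astype(np.uint8),0,2)[0],key=cv2.contourArea)
    (u,v),ax,_=cv2.fitEllipse(cv2.convexHull(cn));print(col,ce.round(1),(round(u,1),round(v,1)),np.round(ax,1),st,onz(c,u,v,z).round(4))
lid("red",.065);lid("blue",.065,(420,0,640,200));lid("green",.065);lid("yellow",.042)
lid("white",.113,(150,60,290,220));lid("black",.103,(320,60,440,220))
E
```

```text
[ 0.554 -0.005  0.476]
red [ 85.8 173.2] (85.9, 173.2) [32.6 38.3] [ 68 156  36  35 985] [ 0.6076 -0.3433  0.065 ]
blue [539.1  35.1] (539.1, 35.1) [38.8 44.9] [ 519   14   41   44 1378] [0.4234 0.2849 0.065 ]
green [74.1 46.8] (74.1, 46.7) [38.3 44.9] [  54   26   41   43 1360] [ 0.4379 -0.3319  0.065 ]
yellow [612.3  74.2] (612.3, 74.1) [29.3 35.4] [597  58  31  34 823] [0.4643 0.4197 0.042 ]
white [201.3 159. ] (202.1, 158.9) [12.8 38.8] [195 140  14  38 314] [ 0.5837 -0.151   0.113 ]Traceback (most recent call last):
  File "<stdin>", line 8, in <module>
  File "<stdin>", line 5, in lid
TypeError: cannot unpack non-iterable NoneType object
```

View pics/w2.png

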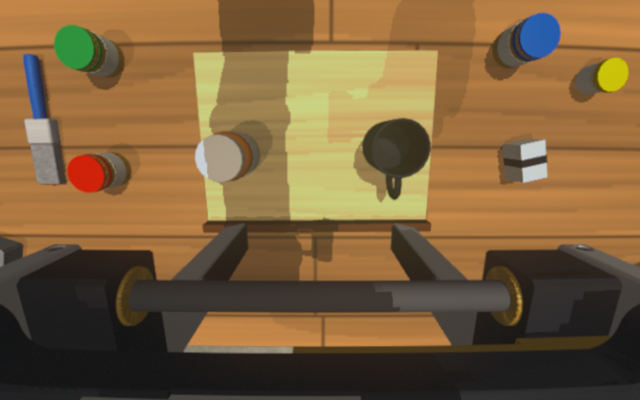

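The view is clear: jar lid about (220,158), mug rim about (402,146), mug handle toward the rail at (394,190), rail on row 225, carton (525,160). I'll widen the masks for red, jar, mug and carton.

```bash
python3 - <<'E'
from h import *
c=dict(np.load("pics/w2.npz"));I=c["image"].astype(int);h=hsv(c)
def fit(name,m,box,z):
    k=np.zeros(m.shape,np.uint8);x0,y0,x1,y1=box;k[y0:y1,x0:x1]=m[y0:y1,x0:x1]
    k=cv2.morphologyEx(k,cv2.MORPH_OPEN,np.ones((3,3),np.uint8))
    cn=max(cv2.findContours(k,0,2)[0],key=cv2.contourArea);(u,v),ax,a=cv2.fitEllipse(cv2.convexHull(cn));print(name,round(u,1),round(v,1),np.round(ax,1),cv2.boundingRect(cn),onz(c,u,v,z).round(4))
    return cn
fit("red",((I[...,0]>110)&(I[...,1]<60)&(I[...,2]<60)).astype(np.uint8),(60,145,120,200),.065)
fit("jar",((h[...,1]<70)&(h[...,2]>110)).astype(np.uint8),(185,130,250,190),.113)
m=((h[...,2]<80)).astype(np.uint8);fit("mug",m,(345,105,440,176),.103)
cn=fit("carton",((h[...,1]<70)&(h[...,2]>110)).astype(np.uint8),(495,130,560,190),.045)
# mug profile, red profile
print(h[147,355:440,2].tolist());print([h[r,402,2] for r in range(108,182)])
sub=c["image"][90:210,180:560,::-1];cv2.imwrite("pics/w2c.png",np.hstack([cv2.resize(sub[:,:80],None,fx=4,fy=4),cv2.resize(sub[:,300:],None,fx=4,fy=4)]))
E
```

```text
red 86.1 173.2 [34.2 39.8] (68, 155, 37, 37) [ 0.6076 -0.343   0.065 ]
jar 218.2 157.8 [45.9 48.9] (195, 135, 47, 47) [ 0.5824 -0.1306  0.113 ]
mug 396.6 147.1 [57.4 66.6] (363, 119, 67, 57) [0.5694 0.0933 0.103 ]
carton 531.8 148.4 [20.9 37.2] (519, 140, 27, 20) [0.5721 0.3119 0.045 ]
[204, 201, 194, 172, 159, 173, 166, 122, 74, 60, 61, 62, 60, 60, 59, 60, 62, 69, 71, 69, 69, 70, 70, 70, 69, 70, 71, 73, 72, 72, 72, 72, 71, 71, 72, 71, 71, 70, 70, 71, 69, 65, 62, 60, 59, 59, 59, 59, 59, 58, 58, 59, 58, 57, 56, 56, 55, 54, 55, 55, 55, 55, 55, 55, 54, 53, 55, 55, 54, 55, 55, 55, 57, 61, 74, 108, 133, 125, 120, 119, 119, 120, 119, 119, 119]
[np.uint8(203), np.uint8(203), np.uint8(203), np.uint8(203), np.uint8(204), np.uint8(203), np.uint8(203), np.uint8(204), np.uint8(203), np.uint8(181), np.uint8(120), np.uint8(74), np.uint8(63), np.uint8(59), np.uint8(58), np.uint8(57), np.uint8(57), np.uint8(58), np.uint8(57), np.uint8(58), np.uint8(57), np.uint8(58), np.uint8(58), np.uint8(59), np.uint8(59), np.uint8(59), np.uint8(58), np.uint8(58), np.uint8(58), np.uint8(58), np.uint8(57), np.uint8(57), np.uint8(58), np.uint8(58), np.uint8(59), np.uint8(59), np.uint8(58), np.uint8(59), np.uint8(59), np.uint8(59), np.uint8(58), np.uint8(58), np.uint8(58), np.uint8(59), np.uint8(58), np.uint8(58), np.uint8(59), np.uint8(58), np.uint8(58), np.uint8(56), np.uint8(57), np.uint8(57), np.uint8(56), np.uint8(56), np.uint8(56), np.uint8(55), np.uint8(55), np.uint8(57), np.uint8(56), np.uint8(56), np.uint8(56), np.uint8(57), np.uint8(56), np.uint8(57), np.uint8(57), np.uint8(57), np.uint8(58), np.uint8(64), np.uint8(70), np.uint8(98), np.uint8(151), np.uint8(178), np.uint8(182), np.uint8(182)]
```

View pics/w2c.png

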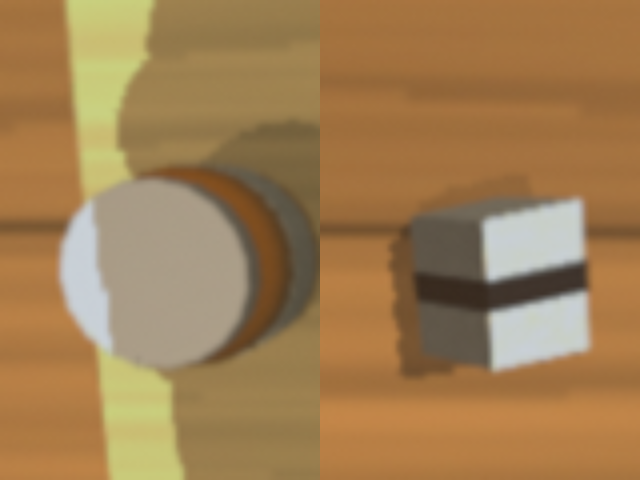

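The jar lid is at crop (152,272). The carton's top corners are at crop (482,222), (583,200), (590,348) and (492,370), with the long side down the image. The mug rim is 59 px across and its right edge is at column 429.5, so its centre is about (400,147.5).

```bash
python3 - <<'E'
from h import *
from cell import env
c=dict(np.load("pics/w2.npz"))
P=np.array([onz(c,u,v,.045) for u,v in((520.5,145.5),(545.75,140),(547.5,177),(523,182.5))]);print(P.round(4),P.mean(0).round(4))
L=(P[2]+P[3]-P[0]-P[1])/2;W=(P[1]+P[2]-P[0]-P[3])/2;print("len",np.hypot(*L[:2]),"wid",np.hypot(*W[:2]),"yaw",np.arctan2(L[1],L[0]),np.arctan2(W[1],W[0]))
mug=onz(c,400,147.5,.103)[:2];jar=onz(c,218.2,157.8,.113)[:2];d=jar-mug;print(mug,jar,np.linalg.norm(d))
ux=d/np.linalg.norm(d);uy=np.array([-ux[1],ux[0]]);mid=(mug+jar)/2
print("red",mid,"blue",mid+.075*uy,"carton",mug-.083*uy,"jaw yaw",np.arctan2(-ux[1],-ux[0]))
print("brush edge",onz(c,66,185,.02),"rail",onz(c,205,222,.043),onz(c,430,222,.043))
s=env.observe();print(s["tcp_pos"]);go(s,(.6076,-.343,.20),1.623)
E
```

```text
[[0.568  0.2938 0.045 ]
 [0.5595 0.3314 0.045 ]
 [0.6148 0.3438 0.045 ]
 [0.6234 0.3064 0.045 ]] [0.5914 0.3188 0.045 ]
len 0.056749279112088935 wid 0.03844662182057876 yaw 0.22161200609905546 1.7958156952942377
[0.56988816 0.0976591 ] [ 0.58243558 -0.13063012] 0.22863378140465948
red [ 0.57616187 -0.01648551] blue [ 0.65104884 -0.01236951] carton [0.48701324 0.09310406] jaw yaw 1.6257039199309757
brush edge [ 0.63258443 -0.41784276  0.02      ] rail [ 0.68742773 -0.1831846   0.043     ] [0.68681609 0.16878864 0.043     ]
[ 0.61836607 -0.00609334  0.29656864]
move [ -1.13   9.65 -33.69] [-0.01 -2.89 -0.04] rows>= 8.4
```

Call:
{"op": "servo_tool", "data": {
  "commands": [
    [-1.1,9.6,-33.7,0,-2.9,0],
    [-1.1,9.6,-33.7,0,-2.9,0],
    [-1.1,9.6,-33.7,0,-2.9,0],
    [-1.1,9.6,-33.7,0,-2.9,0],
    [-1.1,9.6,-33.7,0,-2.9,0],
    [-1.1,9.6,-33.7,0,-2.9,0],
    [-1.1,9.6,-33.7,0,-2.9,0],
    [-1.1,9.6,-33.7,0,-2.9,0],
    [-1.1,9.6,-33.7,0,-2.9,0],
    [-1.1,9.6,-33.7,0,-2.9,0]
  ],
  "claw": 7.6
}}

```text
time_s: 3.25
tcp_pos: [0.6056, -0.3483, 0.2]
ee_rot: [0.707, 0.016, -0.017, -0.707]
contact_force: [-0.6, 0.7, -0.4]
gripper_width: 0.807
```

Call:
{"op": "servo_tool", "data": {
  "commands": [
    [0,0,0,0,0,0],
    [0,0,0,0,0,0]
  ]
}}

```text
time_s: 3.42
tcp_pos: [0.6085, -0.3426, 0.2014]
ee_rot: [-0.707, -0.019, 0.018, 0.707]
contact_force: [0.5, -0.1, -0.1]
gripper_width: 0.81
```

```bash
python3 - <<'E'
from h import *
from cell import env
s=env.observe();print(s["tcp_pos"],s["gripper_width"]);go(s,(.6076,-.343,.021),1.624)
for n in("wrist","side"):
    c=env.camera(n);np.savez(f"pics/{n}3.npz",**c)
    cv2.imwrite(f"pics/{n}3.png",c["image"][:,:,::-1])
a=cv2.imread("pics/side3.png")[190:340,320:520];b=cv2.imread("pics/wrist3.png")
cv2.imwrite("pics/m3.png",np.vstack([cv2.resize(b,(512,320)),cv2.resize(a,(360,270))[:,:,:] if 0 else cv2.copyMakeBorder(cv2.resize(a,(360,270)),0,0,0,152,0)]))
E
```

```text
[ 0.60852386 -0.34261072  0.20137623] 0.8099486820930053
move [-0.11 18.04 -0.05] [-0.05 -0.05  0.05] rows>= 4.3
```

View pics/m3.png

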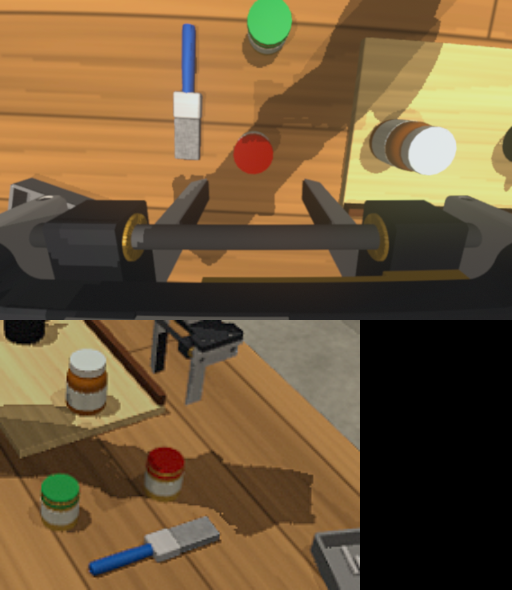

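The wrist picture shows the red lid at full-size pixel (316,191), centred between the fingers, with the brush clear to the left. Descending.

Call:
{"op": "servo_tool", "data": {
  "commands": [
    [-0.1,4,0,0,0,0],
    [-0.1,8,0,0,0,0],
    [-0.1,11.5,0,0,0,0],
    [-0.1,14.5,0,0,0,0],
    [-0.1,17,0,0,0,0],
    [-0.1,18,0,0,0,0],
    [-0.1,18,0,0,0,0]
  ]
}}

```text
time_s: 4.1
tcp_pos: [0.6065, -0.3425, 0.019]
ee_rot: [-0.706, -0.018, 0.02, 0.707]
contact_force: [-0.5, -0.4, 0.1]
gripper_width: 0.807
```

Call:
{"op": "servo_tool", "data": {
  "commands": [
    [0,0,0,0,0,0],
    [0,0,0,0,0,0],
    [0,0,0,0,0,0],
    [0,0,0,0,0,0],
    [0,0,0,0,0,0],
    [0,0,0,0,0,0]
  ],
  "claw": 4.5,
  "grip_force": 20
}}

```text
time_s: 4.6
tcp_pos: [0.6082, -0.3449, 0.0227]
ee_rot: [0.707, 0.019, -0.017, -0.707]
contact_force: [-1.2, 0.7, 10.0]
gripper_width: 0.594
```

Call:
{"op": "servo_tool", "data": {
  "commands": [
    [0,-2,0,0,0,0],
    [0,-5,0,0,0,0],
    [0,-9,0,0,0,0],
    [0,-13,0,0,0,0],
    [0,-16,0,0,0,0],
    [0,-18,0,0,0,0],
    [0,-18,0,0,0,0],
    [0,-18,0,0,0,0]
  ]
}}

```text
time_s: 5.27
tcp_pos: [0.6075, -0.3444, 0.202]
ee_rot: [0.707, 0.019, -0.017, -0.707]
contact_force: [0.1, 0.4, -3.8]
gripper_width: 0.594
```

```bash
python3 - <<'E'
from h import *
from cell import env
s=env.observe();print(s["tcp_pos"],s["gripper_width"]);go(s,(.576,-.0165,.20),1.624)
c=env.camera("wrist");np.savez("pics/w4.npz",**c);b=blob(c,"red");print(b and b[:2])
E
```

```text
[ 0.6074832  -0.34440075  0.20203356] 0.593809965917097
move [-1.47  0.18 32.91] [ 0.03 -0.12  0.13] rows>= 7.9
(array([318.91672142, 249.64503942]), array([ 265,  212,  108,   68, 6088], dtype=int32))
```

Call:
{"op": "servo_tool", "data": {
  "commands": [
    [-1.4,0,4,0,0,0],
    [-1.4,0,8,0,0,0],
    [-1.4,0,12,0,0,0],
    [-1.4,0,16,0,0,0],
    [-1.4,0,20,0,0,0],
    [-1.4,0,24,0,0,0],
    [-1.4,0,28,0,0,0],
    [-1.4,0,31,0,0,0],
    [-1.4,0,32.9,0,0,0],
    [-1.4,0,32.9,0,0,0]
  ]
}}

```text
time_s: 6.15
tcp_pos: [0.5753, -0.0111, 0.199]
ee_rot: [-0.706, -0.019, 0.021, 0.707]
contact_force: [0.5, 0.3, -3.4]
gripper_width: 0.59
```

Call:
{"op": "servo_tool", "data": {
  "commands": [
    [0,0,0,0,0,0],
    [0,0,0,0,0,0]
  ]
}}

```text
time_s: 6.32
tcp_pos: [0.5758, -0.0172, 0.1998]
ee_rot: [0.707, 0.017, -0.019, -0.707]
contact_force: [0.6, -0.5, -2.8]
gripper_width: 0.596
```

```bash
python3 - <<'E'
from h import *
from cell import env
s=env.observe();print(s["tcp_pos"],s["gripper_width"],s["contact_force"]);go(s,(.576,-.0165,.0395),1.624)
c=env.camera("wrist");np.savez("pics/w5.npz",**c);cv2.imwrite("pics/w5.png",c["image"][:,:,::-1]);
E
```

```text
[ 0.57576641 -0.01717187  0.19977808] 0.5960982619155727 [ 0.62813483 -0.52646816 -2.75070736]
move [ 0.05 16.03  0.08] [ 0.04 -0.15 -0.1 ] rows>= 3.8
```

View pics/w5.png

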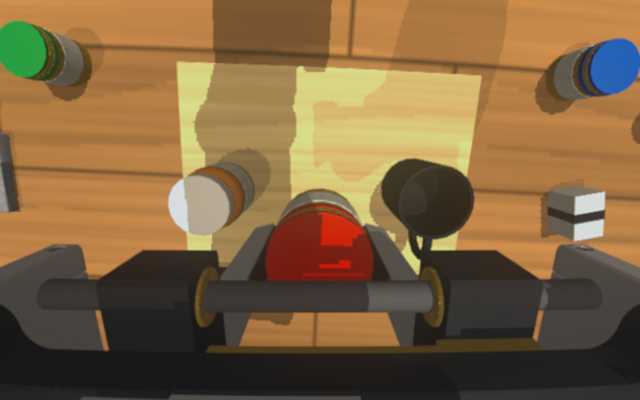

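The red tin is held upright at (320,230). Jar lid about (200,204), mug rim about (437,200). A quick check of the line from here.

```bash
python3 - <<'E'
from h import *
c=dict(np.load("pics/w5.npz"));h=hsv(c)
k=np.zeros(h.shape[:2],np.uint8);k[165:245,160:240]=((h[...,1]<75)&(h[...,2]>110))[165:245,160:240]
cn=max(cv2.findContours(cv2.morphologyEx(k,2,np.ones((3,3),np.uint8)),0,2)[0],key=cv2.contourArea);e=cv2.fitEllipse(cv2.convexHull(cn));print(e)
jar=onz(c,*e[0],.113)[:2]
print(h[200,380:480,2].tolist(),h[150:250,445,2].tolist())
mug=onz(c,436.5,200,.103)[:2];print(jar,mug,np.linalg.norm(jar-mug),(jar+mug)/2)
E
```

```text
((198.6840362548828, 204.81277465820312), (58.53955078125, 63.81013107299805), 125.94300842285156)
[165, 163, 148, 110, 71, 57, 57, 58, 58, 58, 57, 57, 56, 56, 56, 55, 55, 55, 58, 64, 67, 64, 63, 62, 63, 62, 62, 62, 62, 61, 62, 61, 61, 61, 60, 61, 61, 61, 61, 62, 63, 62, 62, 62, 62, 61, 59, 57, 54, 53, 53, 52, 54, 54, 51, 52, 49, 49, 51, 48, 49, 50, 50, 49, 49, 50, 50, 51, 50, 50, 50, 51, 50, 51, 51, 51, 52, 52, 52, 51, 52, 52, 52, 52, 51, 53, 53, 53, 53, 53, 56, 62, 62, 90, 148, 180, 186, 185, 184, 184] [218, 218, 218, 217, 217, 216, 216, 217, 217, 217, 217, 217, 217, 217, 198, 148, 91, 68, 65, 62, 59, 59, 58, 58, 56, 57, 57, 57, 57, 56, 54, 56, 55, 55, 55, 55, 54, 54, 53, 53, 53, 52, 52, 52, 51, 52, 50, 51, 51, 50, 50, 50, 49, 50, 48, 48, 49, 47, 48, 49, 48, 48, 47, 48, 47, 47, 48, 47, 47, 46, 47, 46, 46, 47, 46, 47, 47, 48, 47, 46, 47, 47, 46, 50, 59, 60, 79, 143, 202, 216, 215, 215, 215, 215, 215, 215, 215, 217, 221, 208]
[ 0.58200987 -0.1306061 ] [0.56796343 0.09867768] 0.2297136349848554 [ 0.57498665 -0.01596421]
```

The two measurements agree within 2 mm (midpoint 0.575, -0.016). Lowering.

Call:
{"op": "servo_tool", "data": {
  "commands": [
    [0,3.5,0.1,0,0,0],
    [0,7.5,0.1,0,0,0],
    [0,11,0.1,0,0,0],
    [0,13.5,0.1,0,0,0],
    [0,15,0.1,0,0,0],
    [0,15.6,0.1,0,0,0],
    [0,16,0.1,0,0,0],
    [0,16,0.1,0,0,0],
    [0,16,0.1,0,0,0]
  ]
}}

```text
time_s: 7.12
tcp_pos: [0.5769, -0.0162, 0.0416]
ee_rot: [0.707, 0.018, -0.017, -0.707]
contact_force: [0.4, 0.4, -2.7]
gripper_width: 0.593
```

```bash
python3 - <<'E'
from cell import env
s=env.observe();print(s["tcp_pos"],s["contact_force"])
E
```

```text
[ 0.57693308 -0.01616087  0.04156871] [ 0.38812742  0.41856748 -2.73737077]
```

Call:
{"op": "servo_tool", "data": {
  "commands": [
    [0,0.1,0,0,0,0],
    [0,0.1,0,0,0,0],
    [0,0.2,0,0,0,0],
    [0,0.2,0,0,0,0]
  ]
}}

```text
time_s: 7.45
tcp_pos: [0.5769, -0.0155, 0.04]
ee_rot: [-0.707, -0.018, 0.018, 0.707]
contact_force: [-4.8, -0.0, 12.1]
gripper_width: 0.593
```

Call:
{"op": "servo_tool", "data": {
  "commands": [
    [0,0,0,0,0,0],
    [0,0,0,0,0,0]
  ]
}}

```text
time_s: 7.62
tcp_pos: [0.577, -0.0155, 0.04]
ee_rot: [-0.707, -0.019, 0.018, 0.707]
contact_force: [-4.1, 0.1, 12.7]
gripper_width: 0.59
```

Contact: the tin is on the board. Opening gently to 7.4 cm, then rising straight up.

Call:
{"op": "servo_tool", "data": {
  "commands": [
    [0,0,0,0,0,0],
    [0,0,0,0,0,0],
    [0,0,0,0,0,0],
    [0,0,0,0,0,0],
    [0,0,0,0,0,0]
  ],
  "claw": 7.4
}}

```text
time_s: 8.03
tcp_pos: [0.5764, -0.0155, 0.0388]
ee_rot: [0.707, 0.018, -0.018, -0.707]
contact_force: [0.1, 0.3, -0.3]
gripper_width: 0.786
```

Call:
{"op": "servo_tool", "data": {
  "commands": [
    [0,-2,0,0,0,0],
    [0,-5,0,0,0,0],
    [0,-9,0,0,0,0],
    [0,-13,0,0,0,0],
    [0,-17,0,0,0,0],
    [0,-21,0,0,0,0],
    [0,-23,0,0,0,0],
    [0,-23,0,0,0,0]
  ]
}}

```text
time_s: 8.7
tcp_pos: [0.5783, -0.0156, 0.2739]
ee_rot: [-0.706, -0.02, 0.016, 0.707]
contact_force: [0.4, 0.0, 0.3]
gripper_width: 0.788
```

```bash
python3 - <<'E'
from h import *
from cell import env
s=env.observe();print(s["tcp_pos"],s["gripper_width"],s["contact_force"]);go(s,(.4234,.285,.20),1.624)
c=env.camera("wrist");np.savez("pics/w6.npz",**c);cv2.imwrite("pics/w6.png",c["image"][:,:,::-1]);b=blob(c,"red");print(b and (b[:2],onz(c,*b[0],.083)))
E
```

```text
[ 0.57833869 -0.01559195  0.27387075] 0.7878564527394434 [0.41477606 0.01488738 0.3289928 ]
move [-14.     7.32  30.8 ] [-0.06 -0.14  0.4 ] rows>= 8.3
((array([313.63864307, 182.82890855]), array([299, 164,  32,  38, 678], dtype=int32)), array([ 0.5768025 , -0.02156254,  0.083     ]))
```

Call:
{"op": "servo_tool", "data": {
  "commands": [
    [-14,7.3,30.8,0,0,0],
    [-14,7.3,30.8,0,0,0],
    [-14,7.3,30.8,0,0,0],
    [-14,7.3,30.8,0,0,0],
    [-14,7.3,30.8,0,0,0],
    [-14,7.3,30.8,0,0,0],
    [-14,7.3,30.8,0,0,0],
    [-14,7.3,30.8,0,0,0],
    [-14,7.3,30.8,0,0,0],
    [-14,7.3,30.8,0,0,0]
  ],
  "claw": 7.6
}}

```text
time_s: 9.58
tcp_pos: [0.418, 0.2877, 0.1939]
ee_rot: [0.707, 0.019, -0.021, -0.706]
contact_force: [-0.2, -1.0, 0.4]
gripper_width: 0.808
```

Call:
{"op": "servo_tool", "data": {
  "commands": [
    [0,0,0,0,0,0],
    [0,0,0,0,0,0]
  ]
}}

```text
time_s: 9.75
tcp_pos: [0.4212, 0.2837, 0.1954]
ee_rot: [0.707, 0.017, -0.018, -0.707]
contact_force: [-0.3, -0.4, 0.7]
gripper_width: 0.81
```

```bash
python3 - <<'E'
from h import *
from cell import env
s=env.observe();print(s["tcp_pos"],s["gripper_width"])
c=env.camera("wrist");np.savez("pics/w7.npz",**c);cv2.imwrite("pics/w7.png",c["image"][:,:,::-1]);b=blob(c,"blue");p=onz(c,*b[0],.065);print(b[:2],p);go(s,(p[0],p[1],.021),1.624)
b=blob(c,"yellow");print(b and (b[:2],onz(c,*b[0],.042)))
E
```

```text
[0.4212476  0.28369687 0.19539141] 0.8099201588696371
(array([320.29164361, 196.41173215]), array([ 296,  174,   49,   47, 1807], dtype=int32)) [0.42296497 0.28589702 0.065     ]
move [ 0.19 17.44  0.23] [ 0.05 -0.2  -0.03] rows>= 4.2
((array([428.82731278, 230.61497797]), array([ 410,  212,   39,   38, 1135], dtype=int32)), array([0.46361536, 0.41980966, 0.042     ]))
```

View pics/w7.png

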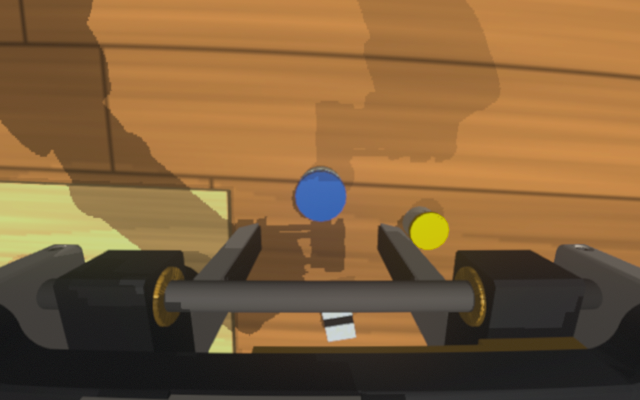

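The blue lid is at (320,196), centred between the fingers and clear of the tub at (429,231). Descend, grip, lift.

Call:
{"op": "servo_tool", "data": {
  "commands": [
    [0.2,4,0.2,0,0,0],
    [0.2,8,0.2,0,0,0],
    [0.2,11.5,0.2,0,0,0],
    [0.2,14.5,0.2,0,0,0],
    [0.2,16.5,0.2,0,0,0],
    [0.2,17.4,0.2,0,0,0],
    [0.2,17.4,0.2,0,0,0]
  ]
}}

```text
time_s: 10.38
tcp_pos: [0.4226, 0.2854, 0.0204]
ee_rot: [0.708, 0.017, -0.018, -0.706]
contact_force: [-1.5, -0.4, 0.1]
gripper_width: 0.806
```

Call:
{"op": "servo_tool", "data": {
  "commands": [
    [0,0,0,0,0,0],
    [0,0,0,0,0,0],
    [0,0,0,0,0,0],
    [0,0,0,0,0,0],
    [0,0,0,0,0,0],
    [0,0,0,0,0,0]
  ],
  "claw": 4.5,
  "grip_force": 20
}}

```text
time_s: 10.88
tcp_pos: [0.4235, 0.2873, 0.0231]
ee_rot: [-0.707, -0.018, 0.017, 0.707]
contact_force: [-0.4, -3.5, 10.7]
gripper_width: 0.591
```

Call:
{"op": "servo_tool", "data": {
  "commands": [
    [0,-2,0,0,0,0],
    [0,-5,0,0,0,0],
    [0,-9,0,0,0,0],
    [0,-13,0,0,0,0],
    [0,-17,0,0,0,0],
    [0,-20,0,0,0,0],
    [0,-20,0,0,0,0],
    [0,-20,0,0,0,0]
  ]
}}

```text
time_s: 11.55
tcp_pos: [0.4232, 0.2877, 0.2236]
ee_rot: [-0.706, -0.019, 0.017, 0.708]
contact_force: [0.8, -1.1, -4.5]
gripper_width: 0.591
```

```bash
python3 - <<'E'
from h import *
from cell import env
s=env.observe();print(s["tcp_pos"],s["gripper_width"],s["contact_force"]);go(s,(.646,-.0125,.22),1.624)
c=env.camera("wrist");np.savez("pics/w8.npz",**c);cv2.imwrite("pics/w8.png",c["image"][:,:,::-1])
I=c["image"].astype(int);m=((I[...,0]>80)&(I[...,1]<60)&(I[...,2]<60)).astype(np.uint8)
n,l,st,ce=cv2.connectedComponentsWithStats(m);i=1+np.argmax(st[1:,4]);print(st[i],ce[i],onz(c,*ce[i],.083))
E
```

```text
[0.42317151 0.28767566 0.22363675] 0.5914743858543458 [ 0.77708736 -1.10540263 -4.48551217]
move [ 20.72   0.33 -31.12] [-0.16 -0.11  0.16] rows>= 9.0
[49 48 20  1 20] [58.5 48. ] [0.28342878 0.01069925 0.083     ]
```

Call:
{"op": "servo_tool", "data": {
  "commands": [
    [2.5,0.3,-3.7,0,0,0],
    [5,0.3,-7.4,0,0,0],
    [7.4,0.3,-11,0,0,0],
    [9.9,0.3,-14.8,0,0,0],
    [12.4,0.3,-18.5,0,0,0],
    [14.9,0.3,-22.2,0,0,0],
    [17.3,0.3,-26,0,0,0],
    [19.4,0.3,-29,0,0,0],
    [20.7,0.3,-31.1,0,0,0],
    [20.7,0.3,-31.1,0,0,0]
  ]
}}

```text
time_s: 12.43
tcp_pos: [0.647, -0.0213, 0.2165]
ee_rot: [0.709, 0.015, -0.016, -0.705]
contact_force: [-2.1, -0.2, -2.6]
gripper_width: 0.591
```

Call:
{"op": "servo_tool", "data": {
  "commands": [
    [0,0,0,0,0,0],
    [0,0,0,0,0,0],
    [0,0,0,0,0,0]
  ]
}}

```text
time_s: 12.68
tcp_pos: [0.6444, -0.0118, 0.2176]
ee_rot: [-0.707, -0.018, 0.019, 0.707]
contact_force: [0.1, 1.0, -2.4]
gripper_width: 0.59
```

```bash
python3 - <<'E'
from h import *
from cell import env
s=env.observe();print(s["tcp_pos"],s["gripper_width"],s["contact_force"]);go(s,(.646,-.0125,.042),1.624)
c=env.camera("wrist");np.savez("pics/w9.npz",**c);cv2.imwrite("pics/w9.png",c["image"][:,:,::-1])
E
```

```text
[ 0.64438709 -0.01177711  0.21758676] 0.5896445001679885 [ 0.05870089  0.98732116 -2.37874803]
move [ 0.19 17.56 -0.09] [-0.02 -0.05 -0.12] rows>= 4.2
```

View pics/w9.png

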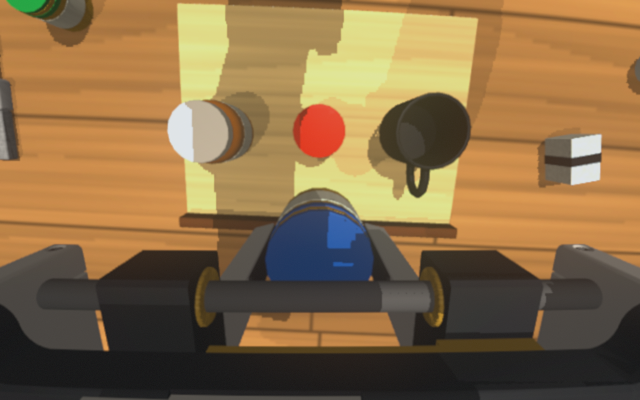

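The red tin stands on the line at (319,131), midway between jar (199,131) and mug (432,130). The blue tin is held, and the rail's front edge is near row 220. Checking numbers.

```bash
python3 - <<'E'
from h import *
c=dict(np.load("pics/w9.npz"));I=c["image"].astype(int);h=hsv(c)
def fit(m,box):
    k=np.zeros(m.shape,np.uint8);x0,y0,x1,y1=box;k[y0:y1,x0:x1]=m[y0:y1,x0:x1]
    cn=max(cv2.findContours(k,0,2)[0],key=cv2.contourArea);return cv2.fitEllipse(cv2.convexHull(cn))
r=fit((I[...,0]>100)&(I[...,1]<80)&(I[...,2]<80),(285,90,355,165));j=fit((h[...,1]<75)&(h[...,2]>110),(160,90,240,170))
print(r,j);red=onz(c,*r[0],.083)[:2];jar=onz(c,*j[0],.113)[:2];mug=onz(c,433,129.5,.103)[:2];print(red,jar,mug,np.linalg.norm(jar-mug))
d=(jar-mug)/np.linalg.norm(jar-mug);n=np.array([-d[1],d[0]]);print("red in mug frame",(red-mug)@d,(red-mug)@n)
print(h[200:245,250,2].tolist(),[onz(c,250,v,.043)[0].round(4) for v in(215,220,225)])
print("blue target",red+.072*n)
E
```

```text
((318.2161560058594, 130.9829864501953), (50.14855194091797, 51.37742233276367), 160.33743286132812) ((197.92196655273438, 130.9766387939453), (60.30781173706055, 65.14098358154297), 144.46009826660156)
[ 0.57646212 -0.01530298] [ 0.5824841  -0.13041865] [0.56900067 0.09828316] 0.22909892996896153
red in mug frame 0.11382839084777163 0.0007634958016361318
[168, 168, 172, 175, 178, 177, 178, 180, 180, 181, 178, 160, 146, 144, 138, 104, 70, 61, 60, 63, 70, 77, 80, 81, 80, 81, 79, 79, 78, 87, 115, 128, 126, 114, 99, 90, 89, 89, 89, 89, 89, 88, 88, 88, 88] [np.float64(0.6839), np.float64(0.6905), np.float64(0.6972)]
blue target [ 0.64833731 -0.01106548]
```

Call:
{"op": "servo_tool", "data": {
  "commands": [
    [0.2,3.5,0,0,0,0],
    [0.2,7.5,0,0,0,0],
    [0.2,11.5,0,0,0,0],
    [0.2,14.5,0,0,0,0],
    [0.2,16.2,0,0,0,0],
    [0.2,17.2,0,0,0,0],
    [0.2,17.5,0,0,0,0],
    [0.2,17.6,0,0,0,0],
    [0.2,17.6,0,0,0,0]
  ]
}}

```text
time_s: 13.48
tcp_pos: [0.648, -0.0126, 0.044]
ee_rot: [-0.707, -0.019, 0.018, 0.707]
contact_force: [0.0, -0.5, -2.7]
gripper_width: 0.593
```

Call:
{"op": "servo_tool", "data": {
  "commands": [
    [0,0.1,0,0,0,0],
    [0,0.1,0,0,0,0]
  ]
}}

```text
time_s: 13.65
tcp_pos: [0.6479, -0.0127, 0.0429]
ee_rot: [-0.707, -0.019, 0.017, 0.707]
contact_force: [0.5, -0.0, -3.7]
gripper_width: 0.591
```

Call:
{"op": "servo_tool", "data": {
  "commands": [
    [0,0.1,0,0,0,0],
    [0,0.2,0,0,0,0],
    [0,0.2,0,0,0,0]
  ]
}}

```text
time_s: 13.9
tcp_pos: [0.6478, -0.0128, 0.0411]
ee_rot: [-0.707, -0.018, 0.018, 0.707]
contact_force: [-5.0, 0.8, 13.1]
gripper_width: 0.594
```

Call:
{"op": "servo_tool", "data": {
  "commands": [
    [0,0.05,0,0,0,0],
    [0,0.1,0,0,0,0]
  ]
}}

```text
time_s: 14.07
tcp_pos: [0.648, -0.0128, 0.041]
ee_rot: [-0.707, -0.019, 0.017, 0.707]
contact_force: [-10.0, 1.4, 27.8]
gripper_width: 0.593
```

Contact. Back off 1 mm, release, rise.

Call:
{"op": "servo_tool", "data": {
  "commands": [
    [0,-0.15,0,0,0,0],
    [0,-0.15,0,0,0,0],
    [0,-0.15,0,0,0,0],
    [0,-0.15,0,0,0,0],
    [0,-0.15,0,0,0,0]
  ],
  "claw": 7.4
}}

```text
time_s: 14.48
tcp_pos: [0.6472, -0.0128, 0.0402]
ee_rot: [0.707, 0.018, -0.018, -0.707]
contact_force: [0.3, -0.1, -0.6]
gripper_width: 0.787
```

Call:
{"op": "servo_tool", "data": {
  "commands": [
    [0,-2,0,0,0,0],
    [0,-5,0,0,0,0],
    [0,-9,0,0,0,0],
    [0,-13,0,0,0,0],
    [0,-17,0,0,0,0],
    [0,-20,0,0,0,0],
    [0,-20,0,0,0,0],
    [0,-20,0,0,0,0]
  ]
}}

```text
time_s: 15.15
tcp_pos: [0.6481, -0.0128, 0.2421]
ee_rot: [-0.707, -0.019, 0.017, 0.707]
contact_force: [-0.2, 0.1, -0.8]
gripper_width: 0.791
```

```bash
python3 - <<'E'
from h import *
from cell import env
s=env.observe();print(s["tcp_pos"],s["gripper_width"],s["contact_force"]);go(s,(.4636,.4198,.18),1.624)
c=env.camera("side");np.savez("pics/s10.npz",**c);cv2.imwrite("pics/s10.png",cv2.resize(c["image"][120:280,240:460,::-1],None,fx=3,fy=3,interpolation=2))
E
```

```text
[ 0.64810595 -0.01284302  0.24212749] 0.7906913266938814 [-0.22217789  0.06832363 -0.76242407]
move [-16.24   6.18  44.15] [-0.02 -0.12  0.18] rows>= 11.4
```

View pics/s10.png

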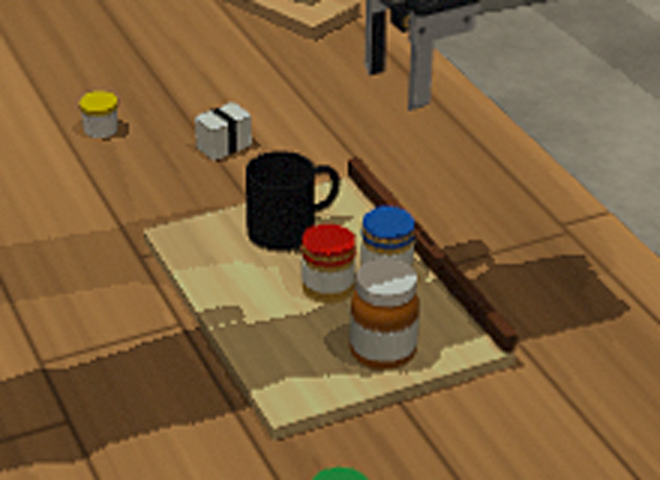

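Both tins stand upright on the board: red lid (328,243), blue lid (388,228) behind it; the mug and jar look undisturbed. Next, the tub.

Call:
{"op": "servo_tool", "data": {
  "commands": [
    [-16.2,6.2,44,0,0,0],
    [-16.2,6.2,44,0,0,0],
    [-16.2,6.2,44,0,0,0],
    [-16.2,6.2,44,0,0,0],
    [-16.2,6.2,44,0,0,0],
    [-16.2,6.2,44,0,0,0],
    [-16.2,6.2,44,0,0,0],
    [-16.2,6.2,44,0,0,0],
    [-16.2,6.2,44,0,0,0],
    [-16.2,6.2,44,0,0,0]
  ],
  "claw": 6.6
}}

```text
time_s: 16.03
tcp_pos: [0.4831, 0.3681, 0.1838]
ee_rot: [0.707, 0.017, -0.019, -0.706]
contact_force: [0.1, 0.3, 0.8]
gripper_width: 0.702
```

Call:
{"op": "servo_tool", "data": {
  "commands": [
    [0,0,0,0,0,0],
    [0,0,0,0,0,0],
    [0,0,0,0,0,0]
  ]
}}

```text
time_s: 16.28
tcp_pos: [0.4847, 0.3661, 0.1843]
ee_rot: [0.708, 0.018, -0.019, -0.706]
contact_force: [0.4, -0.0, 1.2]
gripper_width: 0.699
```

```bash
python3 - <<'E'
from h import *
from cell import env
s=env.observe();print(s["tcp_pos"],s["gripper_width"])
c=env.camera("wrist");np.savez("pics/w11.npz",**c);b=blob(c,"yellow");p=onz(c,*b[0],.042);print(b[:2],p);go(s,(p[0],p[1],.012),1.624)
E
```

```text
[0.48465723 0.36614281 0.18431988] 0.6986374436410636
(array([367.38269795, 177.42008798]), array([ 347,  157,   42,   42, 1364], dtype=int32)) [0.46433319 0.41984388 0.042     ]
move [-1.73 17.22  5.5 ] [ 0.11 -0.11 -0.09] rows>= 4.4
```

Call:
{"op": "servo_tool", "data": {
  "commands": [
    [-1.7,0,5.5,0,0,0],
    [-1.7,2,5.5,0,0,0],
    [-1.7,6,5.5,0,0,0],
    [-1.7,10,5.5,0,0,0],
    [-1.7,13.5,5.5,0,0,0],
    [-1.7,16,5.5,0,0,0],
    [-1.7,16.9,5.5,0,0,0],
    [-1.7,16.9,5.5,0,0,0]
  ]
}}

```text
time_s: 17.0
tcp_pos: [0.4651, 0.4188, 0.0147]
ee_rot: [0.708, 0.017, -0.018, -0.706]
contact_force: [-0.6, 0.1, 0.1]
gripper_width: 0.701
```

Call:
{"op": "servo_tool", "data": {
  "commands": [
    [0,0,0,0,0,0],
    [0,0,0,0,0,0],
    [0,0,0,0,0,0],
    [0,0,0,0,0,0],
    [0,0,0,0,0,0],
    [0,0,0,0,0,0]
  ],
  "claw": 3.8,
  "grip_force": 12
}}

```text
time_s: 17.5
tcp_pos: [0.4662, 0.4216, 0.0185]
ee_rot: [-0.706, -0.019, 0.017, 0.708]
contact_force: [-0.0, -1.8, 8.7]
gripper_width: 0.51
```

Call:
{"op": "servo_tool", "data": {
  "commands": [
    [0,-2,0,0,0,0],
    [0,-5,0,0,0,0],
    [0,-9,0,0,0,0],
    [0,-13,0,0,0,0],
    [0,-17,0,0,0,0],
    [0,-20,0,0,0,0],
    [0,-22,0,0,0,0],
    [0,-22,0,0,0,0],
    [0,-22,0,0,0,0]
  ]
}}

```text
time_s: 18.25
tcp_pos: [0.4655, 0.4214, 0.2385]
ee_rot: [-0.706, -0.019, 0.017, 0.708]
contact_force: [-1.3, -0.8, -2.3]
gripper_width: 0.505
```

```bash
python3 - <<'E'
from h import *
from cell import env
s=env.observe();print(s["tcp_pos"],s["gripper_width"],s["contact_force"]);go(s,(.5765,-.0155,.24),1.624)
c=env.camera("wrist");np.savez("pics/w12.npz",**c);b=blob(c,"yellow");print(b[:2])
P=np.asarray(c["pose"]);
E
```

```text
[0.46552087 0.42144513 0.2384535 ] 0.5049348044606726 [-1.32426126 -0.75610325 -2.28429003]
move [  8.85  -0.25 -44.2 ] [-0.14 -0.12  0.11] rows>= 10.8
(array([324.32415254, 213.98305085]), array([300, 206,  52,  19, 472], dtype=int32))
```

Call:
{"op": "servo_tool", "data": {
  "commands": [
    [0.8,-0.2,-4,0,0,0],
    [1.6,-0.2,-8,0,0,0],
    [2.4,-0.2,-12,0,0,0],
    [3.2,-0.2,-16,0,0,0],
    [4,-0.2,-20,0,0,0],
    [4.8,-0.2,-24,0,0,0],
    [5.6,-0.2,-28,0,0,0],
    [6.4,-0.2,-32,0,0,0],
    [7.2,-0.2,-36,0,0,0],
    [8,-0.2,-40,0,0,0]
  ]
}}

```text
time_s: 19.13
tcp_pos: [0.5648, 0.0236, 0.2376]
ee_rot: [0.707, 0.017, -0.019, -0.707]
contact_force: [0.4, 0.8, -0.5]
gripper_width: 0.504
```

Call:
{"op": "servo_tool", "data": {
  "commands": [
    [0.5,0,-2.5,0,0,0],
    [0.9,0,-4.2,0,0,0],
    [0.9,0,-4.2,0,0,0],
    [0.9,0,-4.2,0,0,0],
    [0.9,0,-4.2,0,0,0]
  ]
}}

```text
time_s: 19.55
tcp_pos: [0.576, -0.015, 0.2378]
ee_rot: [-0.707, -0.018, 0.019, 0.707]
contact_force: [0.5, -0.7, -1.6]
gripper_width: 0.505
```

```bash
python3 - <<'E'
from h import *
from cell import env
s=env.observe();print(s["tcp_pos"],s["gripper_width"],s["contact_force"]);go(s,(.5775,-.0155,.13),1.624)
E
```

```text
[ 0.57604364 -0.01496941  0.23775523] 0.5051949358044119 [ 0.50154376 -0.66210665 -1.62176606]
move [ 0.16 10.78 -0.06] [-0.   -0.09 -0.09] rows>= 2.6
```

Call:
{"op": "servo_tool", "data": {
  "commands": [
    [0.1,4,0,0,0,0],
    [0.1,8,0,0,0,0],
    [0.1,11,0,0,0,0],
    [0.1,12.6,0,0,0,0],
    [0.1,13,0,0,0,0],
    [0.1,13,0,0,0,0],
    [0.1,13,0,0,0,0]
  ]
}}

```text
time_s: 20.13
tcp_pos: [0.5781, -0.0151, 0.1095]
ee_rot: [-0.707, -0.019, 0.018, 0.707]
contact_force: [0.9, -0.4, -0.1]
gripper_width: 0.506
```

```bash
python3 - <<'E'
from h import *
from cell import env
s=env.observe();print(s["tcp_pos"],s["contact_force"])
ims=[]
for n,b in(("scene",(280,160,380,240)),("side",(310,150,410,230))):
    c=env.camera(n);ims.append(cv2.resize(c["image"][b[1]:b[3],b[0]:b[2],::-1],None,fx=4,fy=4,interpolation=2));np.savez(f"pics/{n}13.npz",**c)
cv2.imwrite("pics/m13.png",np.hstack(ims))
E
```

```text
[ 0.57805869 -0.01510513  0.10951212] [ 0.89737259 -0.38471854 -0.0935283 ]
```

View pics/m13.png

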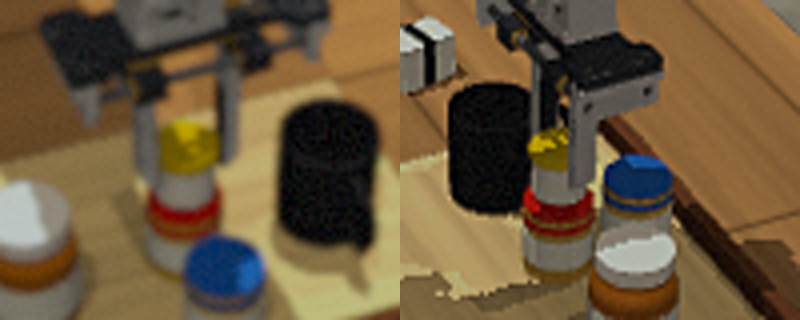

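The tub hangs centred over the red tin in both views: scene tub 188 against tin 184 in crop columns, side 555 against 558, where 4 crop px ≈ 2–3 mm. Lowering the last 9 mm with force checks.

Call:
{"op": "servo_tool", "data": {
  "commands": [
    [0,0.4,0,0,0,0],
    [0,0.6,0,0,0,0],
    [0,0.7,0,0,0,0],
    [0,0.8,0,0,0,0],
    [0,0.8,0,0,0,0]
  ]
}}

```text
time_s: 20.65
tcp_pos: [0.578, -0.0158, 0.1013]
ee_rot: [-0.707, -0.018, 0.018, 0.707]
contact_force: [-3.2, 0.6, 7.8]
gripper_width: 0.505
```

Call:
{"op": "servo_tool", "data": {
  "commands": [
    [0,0.1,0,0,0,0],
    [0,0.1,0,0,0,0]
  ]
}}

```text
time_s: 20.82
tcp_pos: [0.5783, -0.0158, 0.1007]
ee_rot: [-0.707, -0.018, 0.017, 0.707]
contact_force: [-3.0, 1.5, 12.5]
gripper_width: 0.507
```

Call:
{"op": "servo_tool", "data": {
  "commands": [
    [0,0.1,0,0,0,0],
    [0,0.1,0,0,0,0]
  ]
}}

```text
time_s: 20.98
tcp_pos: [0.5787, -0.0157, 0.0999]
ee_rot: [-0.707, -0.019, 0.017, 0.707]
contact_force: [-2.4, 0.9, 14.7]
gripper_width: 0.507
```

Call:
{"op": "servo_tool", "data": {
  "commands": [
    [0,-0.1,0,0,0,0],
    [0,-0.15,0,0,0,0],
    [0,-0.15,0,0,0,0]
  ]
}}

```text
time_s: 21.23
tcp_pos: [0.5776, -0.0158, 0.1002]
ee_rot: [0.707, 0.018, -0.018, -0.707]
contact_force: [-0.3, 0.2, -1.0]
gripper_width: 0.506
```

Call:
{"op": "servo_tool", "data": {
  "commands": [
    [0,0,0,0,0,0],
    [0,0,0,0,0,0],
    [0,0,0,0,0,0],
    [0,0,0,0,0,0],
    [0,0,0,0,0,0]
  ],
  "claw": 6.6
}}

```text
time_s: 21.65
tcp_pos: [0.5776, -0.0158, 0.1001]
ee_rot: [0.707, 0.018, -0.018, -0.707]
contact_force: [0.3, -1.2, 1.1]
gripper_width: 0.703
```

Call:
{"op": "servo_tool", "data": {
  "commands": [
    [0,-1,0,0,0,0],
    [0,-3,0,0,0,0],
    [0,-6,0,0,0,0],
    [0,-9,0,0,0,0],
    [0,-12,0,0,0,0],
    [0,-15,0,0,0,0],
    [0,-15,0,0,0,0],
    [0,-15,0,0,0,0]
  ]
}}

```text
time_s: 22.32
tcp_pos: [0.5784, -0.0158, 0.2524]
ee_rot: [-0.707, -0.019, 0.017, 0.707]
contact_force: [0.5, -0.2, -1.0]
gripper_width: 0.702
```

```bash
python3 - <<'E'
from h import *
from cell import env
s=env.observe();print(s["tcp_pos"],s["gripper_width"],s["contact_force"])
go(s,(.53,.30,.25),.2216+np.pi);go(s,(.53,.30,.25),.2216)
B=dict(scene=(300,160,400,260),side=(310,150,400,240));C={n:env.camera(n) for n in B}
out=[]
for n,c in C.items():
    x0,y0,x1,y1=B[n];out.append(cv2.resize(c["image"][y0:y1,x0:x1,::-1],(400,400),interpolation=2))
cv2.imwrite("pics/m14.png",np.hstack(out))
y=[blob(C["scene"],"yellow",(300,180,350,230)),blob(C["side"],"yellow",(310,160,400,210))]
print([k and k[:2] for k in y]);print(tri(list(C.values()),[k[0] for k in y]))
E
```

```text
[ 0.57841028 -0.01582597  0.25240969] 0.7019416457329051 [ 0.53963987 -0.1547857  -0.9770682 ]
move [-3.23  0.25 31.79] [-0.17 80.22  0.13] rows>= 11.2
move [-3.23  0.25 31.79] [-0.17 80.22  0.13] rows>= 11.2
[(array([325.27218935, 198.26035503]), array([317, 192,  17,  13, 169], dtype=int32)), (array([349.87058824, 188.35294118]), array([343, 185,  14,   9,  85], dtype=int32))]
[ 0.57540169 -0.01595598  0.12366766]
```

View pics/m14.png

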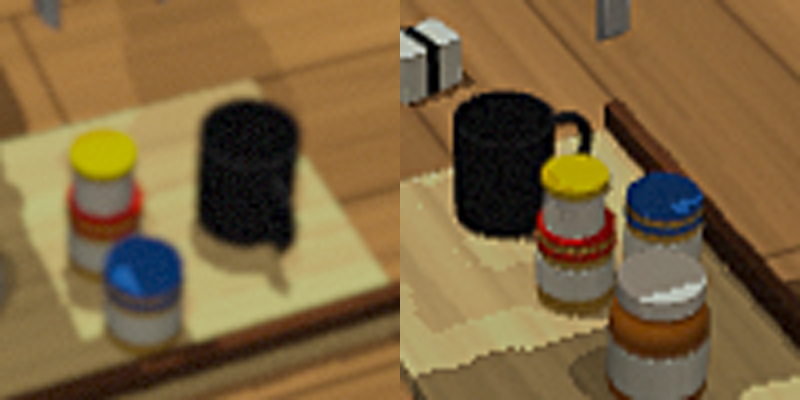

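The tub sits on the red tin: triangulated (0.575, -0.016), against the tin at (0.5765, -0.0153). Next is the carton; I'll start moving toward it with a small turn to see which way joint 7 goes.

```bash
python3 - <<'E'
from cell import env
print(env.observe()["joints"].round(3))
E
```

```text
[-0.486  0.243  0.483  1.799 -0.124  1.13   1.66 ]
```

Call:
{"op": "servo_tool", "data": {
  "commands": [
    [-3.2,0,31.8,0,10,0],
    [-3.2,0,31.8,0,10,0],
    [-3.2,0,31.8,0,10,0],
    [-3.2,0,31.8,0,10,0],
    [-3.2,0,31.8,0,10,0],
    [-3.2,0,31.8,0,10,0],
    [-3.2,0,31.8,0,10,0],
    [-3.2,0,31.8,0,10,0],
    [-3.2,0,31.8,0,10,0],
    [-3.2,0,31.8,0,10,0]
  ],
  "claw": 8.0
}}

```text
time_s: 23.25
tcp_pos: [0.5281, 0.302, 0.2485]
ee_rot: [0.707, -0.043, 0.042, -0.705]
contact_force: [0.5, -0.5, 1.0]
gripper_width: 0.849
```

Call:
{"op": "servo_tool", "data": {
  "commands": [
    [0,0,0,0,10,0],
    [0,0,0,0,10,0]
  ]
}}

```text
time_s: 23.42
tcp_pos: [0.5295, 0.2986, 0.2493]
ee_rot: [0.699, -0.108, 0.108, -0.698]
contact_force: [-0.9, 0.3, -0.4]
gripper_width: 0.85
```

```bash
python3 - <<'E'
from h import *
from cell import env
s=env.observe();print(s["joints"].round(3),s["tcp_pos"]);
go(s,(.53,.30,.25),.2216)
E
```

```text
[-0.926  0.292  0.383  1.728 -0.118  1.146  0.755] [0.52952043 0.29855914 0.24925039]
move [ 0.   -0.08  0.15] [1.200e-01 5.975e+01 2.000e-02] rows>= 8.3
```

Joint 7 goes down toward mid-range, so a +60° turn is safe.

Call:
{"op": "servo_tool", "data": {
  "commands": [
    [0,0,0.1,0,59.8,0],
    [0,0,0.1,0,59.8,0],
    [0,0,0.1,0,59.8,0],
    [0,0,0.1,0,59.8,0],
    [0,0,0.1,0,59.8,0],
    [0,0,0.1,0,59.8,0],
    [0,0,0.1,0,59.8,0],
    [0,0,0.1,0,59.8,0],
    [0,0,0.1,0,59.8,0],
    [0,0,0.1,0,59.8,0]
  ]
}}

```text
time_s: 24.25
tcp_pos: [0.5299, 0.2996, 0.2495]
ee_rot: [0.553, -0.441, 0.441, -0.552]
contact_force: [-0.1, 0.7, 0.5]
gripper_width: 0.853
```

Call:
{"op": "servo_tool", "data": {
  "commands": [
    [0,0,0,0,0,0],
    [0,0,0,0,0,0]
  ]
}}

```text
time_s: 24.42
tcp_pos: [0.5298, 0.3003, 0.2499]
ee_rot: [0.554, -0.439, 0.439, -0.554]
contact_force: [-1.4, -0.2, 0.6]
gripper_width: 0.846
```

```bash
python3 - <<'E'
from h import *
from cell import env
s=env.observe();print(s["joints"].round(3),s["tcp_pos"]);
go(s,(.5914,.3188,.15),.2216)
c=env.camera("wrist");np.savez("pics/w15.npz",**c);cv2.imwrite("pics/w15.png",c["image"][:,:,::-1]);print(c["pose"].round(3))
E
```

```text
[-1.07   0.313  0.568  1.733 -0.182  1.149 -0.219] [0.5298308  0.30033413 0.24986836]
move [-0.4   9.98  6.42] [0.03 0.5  0.03] rows>= 2.8
[[ 0.974  0.222  0.052  0.516]
 [ 0.228 -0.948 -0.221  0.365]
 [-0.     0.227 -0.974  0.429]
 [ 0.     0.     0.     1.   ]]
```

View pics/w15.png

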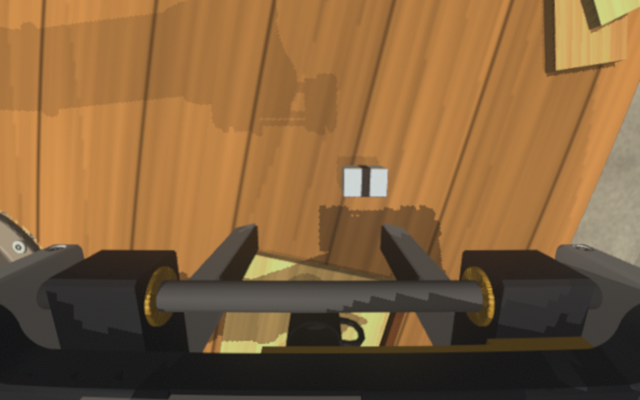

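The carton top is at (366,182), square to the jaws, with its long side along the jaw direction.

```bash
python3 - <<'E'
from h import *
from cell import env
c=dict(np.load("pics/w15.npz"));h=hsv(c);k=np.zeros(h.shape[:2],np.uint8)
k[155:205,335:395]=((h[...,1]<60)&(h[...,2]>150))[155:205,335:395];pts=cv2.findNonZero(k);r=cv2.minAreaRect(pts);print(r,cv2.boundingRect(pts))
p=onz(c,*r[0],.045);print(p);b=cv2.boxPoints(r);Q=np.array([onz(c,*q,.045) for q in b]);e=[Q[1]-Q[0],Q[2]-Q[1]];print([(np.hypot(*v[:2]),np.arctan2(v[1],v[0])) for v in e])
s=env.observe();go(s,(p[0],p[1],.015),.2216)
E
```

```text
((365.4999694824219, 181.99998474121094), (42.99999237060547, 27.999996185302734), -0.0) (344, 168, 44, 29)
[0.59080065 0.31831379 0.045     ]
[(np.float64(0.03793836996054032), np.float64(1.82017135232716)), (np.float64(0.057123239270456365), np.float64(0.23138380453317142))]
move [-0.35 23.49  6.35] [0.02 0.48 0.02] rows>= 5.8
```

Call:
{"op": "servo_tool", "data": {
  "commands": [
    [-0.3,1,3.5,0,0,0],
    [-0.3,4,6.3,0,0,0],
    [-0.3,8,6.3,0,0,0],
    [-0.3,12,6.3,0,0,0],
    [-0.3,16,6.3,0,0,0],
    [-0.3,19.5,6.3,0,0,0],
    [-0.3,22,6.3,0,0,0],
    [-0.3,23.4,6.3,0,0,0],
    [-0.3,23.4,6.3,0,0,0]
  ]
}}

```text
time_s: 25.22
tcp_pos: [0.589, 0.3172, 0.0133]
ee_rot: [0.555, -0.44, 0.439, -0.552]
contact_force: [0.1, 0.6, 0.4]
gripper_width: 0.854
```

Call:
{"op": "servo_tool", "data": {
  "commands": [
    [0,0,0,0,0,0],
    [0,0,0,0,0,0],
    [0,0,0,0,0,0],
    [0,0,0,0,0,0],
    [0,0,0,0,0,0],
    [0,0,0,0,0,0]
  ],
  "claw": 4.5,
  "grip_force": 15
}}

```text
time_s: 25.72
tcp_pos: [0.591, 0.3189, 0.0179]
ee_rot: [-0.553, 0.439, -0.44, 0.555]
contact_force: [-2.1, -1.8, 9.1]
gripper_width: 0.615
```

Call:
{"op": "servo_tool", "data": {
  "commands": [
    [0,-2,0,0,0,0],
    [0,-5,0,0,0,0],
    [0,-9,0,0,0,0],
    [0,-13,0,0,0,0],
    [0,-17,0,0,0,0],
    [0,-20,0,0,0,0],
    [0,-22,0,0,0,0],
    [0,-22,0,0,0,0],
    [0,-22,0,0,0,0]
  ]
}}

```text
time_s: 26.47
tcp_pos: [0.5907, 0.3186, 0.2376]
ee_rot: [-0.553, 0.439, -0.44, 0.555]
contact_force: [-0.7, 0.1, -3.1]
gripper_width: 0.618
```

```bash
python3 - <<'E'
from h import *
from cell import env
s=env.observe();print(s["tcp_pos"],s["gripper_width"],s["contact_force"]);go(s,(.486,.093,.235),1.625)
E
```

```text
[0.5907084  0.31862835 0.23758559] 0.6183799863708258 [-0.70996728  0.06556913 -3.09472213]
move [ 19.59   0.2  -15.32] [-1.600e-01 -7.997e+01  2.000e-02] rows>= 11.2
```

Call:
{"op": "servo_tool", "data": {
  "commands": [
    [2,0,-1.5,0,-7,0],
    [4,0,-3.1,0,-14,0],
    [6,0,-4.6,0,-21,0],
    [8,0,-6.2,0,-28,0],
    [10,0,-7.7,0,-35,0],
    [12,0,-9.2,0,-42,0],
    [14,0,-10.7,0,-49,0],
    [16,0,-12.3,0,-56,0],
    [18,0,-14,0,-63,0],
    [19.6,0,-15.3,0,-70,0]
  ]
}}

```text
time_s: 27.3
tcp_pos: [0.4841, 0.0909, 0.2349]
ee_rot: [0.706, -0.041, 0.04, -0.706]
contact_force: [0.6, -0.3, -1.5]
gripper_width: 0.618
```

```bash
python3 - <<'E'
from h import *
from cell import env
s=env.observe();print(s["tcp_pos"],s["joints"].round(2));go(s,(.486,.093,.235),1.625)
E
```

```text
[0.48409092 0.09086084 0.23488808] [-0.74  0.09  0.45  1.99 -0.05  1.07  1.19]
move [ 0.17 -0.01  0.23] [ 0.05 -9.67 -0.12] rows>= 1.4
```

Call:
{"op": "servo_tool", "data": {
  "commands": [
    [0.1,0,0.2,0,-7,0],
    [0.1,0,0.2,0,-9.7,0],
    [0.1,0,0.2,0,-9.7,0],
    [0.1,0,0.2,0,-9.7,0]
  ]
}}

```text
time_s: 27.63
tcp_pos: [0.4866, 0.0945, 0.2353]
ee_rot: [0.707, 0.016, -0.017, -0.707]
contact_force: [-1.9, 0.0, -2.9]
gripper_width: 0.614
```

```bash
python3 - <<'E'
from h import *
from cell import env
s=env.observe();print(s["tcp_pos"],s["contact_force"]);go(s,(.486,.093,.038),1.625)
E
```

```text
[0.48656063 0.0944813  0.23532436] [-1.90660169  0.01612404 -2.93774606]
move [-0.04 19.73 -0.13] [ 0.03 -0.4  -0.08] rows>= 4.7
```

Call:
{"op": "servo_tool", "data": {
  "commands": [
    [0,4,-0.1,0,0,0],
    [0,8,-0.1,0,0,0],
    [0,12,-0.1,0,0,0],
    [0,15.5,-0.1,0,0,0],
    [0,18,-0.1,0,0,0],
    [0,19.2,-0.1,0,0,0],
    [0,19.6,-0.1,0,0,0],
    [0,19.6,-0.1,0,0,0],
    [0,19.6,-0.1,0,0,0]
  ]
}}

```text
time_s: 28.38
tcp_pos: [0.4875, 0.0937, 0.0406]
ee_rot: [0.707, 0.017, -0.017, -0.707]
contact_force: [0.6, -0.9, -1.8]
gripper_width: 0.617
```

Call:
{"op": "servo_tool", "data": {
  "commands": [
    [0,0.1,0,0,0,0],
    [0,0.2,0,0,0,0],
    [0,0.2,0,0,0,0]
  ]
}}

```text
time_s: 28.63
tcp_pos: [0.4876, 0.0939, 0.0388]
ee_rot: [-0.707, -0.018, 0.017, 0.707]
contact_force: [0.4, -0.3, -2.3]
gripper_width: 0.618
```

Call:
{"op": "servo_tool", "data": {
  "commands": [
    [0,0.05,0,0,0,0],
    [0,0.1,0,0,0,0]
  ]
}}

```text
time_s: 28.8
tcp_pos: [0.4874, 0.0937, 0.0375]
ee_rot: [-0.707, -0.018, 0.017, 0.707]
contact_force: [0.2, 0.4, -1.4]
gripper_width: 0.614
```

Call:
{"op": "servo_tool", "data": {
  "commands": [
    [0,0.1,0,0,0,0],
    [0,0.1,0,0,0,0]
  ]
}}

```text
time_s: 28.97
tcp_pos: [0.4872, 0.0936, 0.0361]
ee_rot: [0.707, 0.017, -0.017, -0.707]
contact_force: [-0.4, -0.5, -1.3]
gripper_width: 0.611
```

Call:
{"op": "servo_tool", "data": {
  "commands": [
    [0,0.1,0,0,0,0],
    [0,0.1,0,0,0,0]
  ]
}}

```text
time_s: 29.13
tcp_pos: [0.4875, 0.0936, 0.0355]
ee_rot: [-0.707, -0.017, 0.017, 0.707]
contact_force: [-2.9, -1.0, 7.9]
gripper_width: 0.614
```

Contact. Release and rise.

Call:
{"op": "servo_tool", "data": {
  "commands": [
    [0,0,0,0,0,0],
    [0,0,0,0,0,0],
    [0,0,0,0,0,0],
    [0,0,0,0,0,0],
    [0,0,0,0,0,0]
  ],
  "claw": 7.6
}}

```text
time_s: 29.55
tcp_pos: [0.4872, 0.0936, 0.0352]
ee_rot: [0.707, 0.017, -0.017, -0.707]
contact_force: [-0.5, -0.9, 0.8]
gripper_width: 0.808
```

Call:
{"op": "servo_tool", "data": {
  "commands": [
    [0,-2,0,0,0,0],
    [0,-5,0,0,0,0],
    [0,-9,0,0,0,0],
    [0,-13,0,0,0,0],
    [0,-17,0,0,0,0],
    [0,-21,0,0,0,0],
    [0,-24,0,0,0,0],
    [0,-26,0,0,0,0],
    [0,-26,0,0,0,0]
  ]
}}

```text
time_s: 30.3
tcp_pos: [0.4888, 0.094, 0.2994]
ee_rot: [-0.706, -0.019, 0.015, 0.708]
contact_force: [0.1, 0.1, -0.4]
gripper_width: 0.807
```

Call:
{"op": "servo_tool", "data": {
  "commands": [
    [11,0,-10,0,0,0],
    [11,0,-10,0,0,0],
    [11,0,-10,0,0,0],
    [11,0,-10,0,0,0],
    [11,0,-10,0,0,0],
    [11,0,-10,0,0,0],
    [11,0,-10,0,0,0]
  ]
}}

```text
time_s: 30.88
tcp_pos: [0.6014, -0.0005, 0.2944]
ee_rot: [0.707, 0.017, -0.018, -0.707]
contact_force: [-0.1, 0.2, -0.9]
gripper_width: 0.809
```

```bash
python3 - <<'E'
from h import *
from cell import env
s=env.observe();print(s["tcp_pos"],s["contact_force"])
c=env.camera("wrist");np.savez("pics/w16.npz",**c);cv2.imwrite("pics/w16.png",c["image"][:,:,::-1])
for col,z in(("blue",.083),("yellow",.125)):
    b=blob(c,col,(240,0,460,300));print(col,b[:2],onz(c,*b[0],z))
E
```

```text
[ 6.01388139e-01 -4.85473840e-04  2.94394010e-01] [-0.10239875  0.23260714 -0.88598785]
blue (array([308.15445026, 210.36387435]), array([293, 197,  35,  28, 764], dtype=int32)) [ 0.64078107 -0.01282825  0.083     ]
yellow (array([308.82612782, 165.97650376]), array([ 294,  147,   33,   39, 1064], dtype=int32)) [ 0.57456456 -0.01321969  0.125     ]
```

View pics/w16.png

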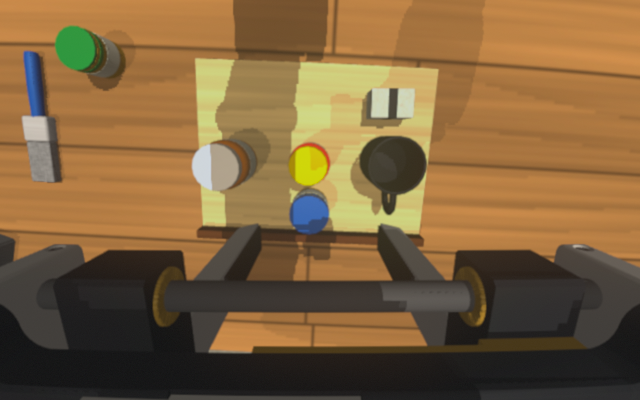

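All are in place: tub on red at (309,164), blue (309,213), carton (391,103) in front of the mug (396,163). One numeric check of carton, mug and jar, then hand in.

```bash
python3 - <<'E'
from h import *
from cell import env
c=dict(np.load("pics/w16.npz"));h=hsv(c)
def pts(m,box):
    k=np.zeros(m.shape,np.uint8);x0,y0,x1,y1=box;k[y0:y1,x0:x1]=m[y0:y1,x0:x1];return k
k=pts((h[...,1]<60)&(h[...,2]>150),(368,80,420,125));r=cv2.minAreaRect(cv2.findNonZero(k));ca=onz(c,*r[0],.063)[:2];print(r)
k=pts((h[...,1]<75)&(h[...,2]>110),(185,130,243,195));cn=max(cv2.findContours(k,0,2)[0],key=cv2.contourArea);jar=onz(c,*cv2.fitEllipse(cv2.convexHull(cn))[0],.113)[:2]
k=pts(h[...,2]<80,(355,125,432,194));x,y,w,hh=cv2.boundingRect(max(cv2.findContours(k,0,2)[0],key=cv2.contourArea))
mug=onz(c,x+w-29.5,y+29,.103)[:2];d=(jar-mug)/np.linalg.norm(jar-mug);n=np.array([-d[1],d[0]])
print("mug",mug,"jar",jar,"dist",np.linalg.norm(jar-mug),"carton in mug frame",(ca-mug)@d,(ca-mug)@n)
b=cv2.boxPoints(r);Q=np.array([onz(c,*q,.063)[:2] for q in b]);e=max([Q[1]-Q[0],Q[2]-Q[1]],key=np.linalg.norm);print("angle",np.arcsin(np.cross(e,d)/np.linalg.norm(e)))
g=blob(c,"green");print("green",onz(c,*g[0],.065))
env.job_done()
E
```

```text
((392.4594421386719, 102.99890899658203), (42.63308334350586, 29.097484588623047), 1.5481576919555664)
mug [0.57132979 0.09819134] jar [ 0.5822812  -0.13055697] dist 0.2290103101482207 carton in mug frame -0.00028090270734486045 -0.08116175868266243
angle -0.017986803902538262
green [ 0.43789375 -0.3317556   0.065     ]
the job is handed in; nothing more can be done<stdin>:11: DeprecationWarning: Arrays of 2-dimensional vectors are deprecated. Use arrays of 3-dimensional vectors instead. (deprecated in NumPy 2.0)
```

The shelf is stocked in the order asked, everything was released and standing upright, and the job was handed in at about 31 s of the 96 s allowed. My last camera checks, in the mug's frame where it applies:

| Item | Measured | Needed |
|---|---|---|
| Red tin | 114 mm along the mug–jar line, 1 mm off it | 100–130 mm, within 15 mm |
| Blue tin | about 70 mm behind the red tin (estimated from where the gripper released it) | within 100 mm, and 45–105 mm behind the line |
| Tub | 1–2 mm off the red tin's centre | within 12 mm |
| Carton | 81 mm in front of the mug, 0 mm sideways, turned 0.02 rad from the line | 52–115 mm, within 20 mm, below 0.3 rad |

- **Not to be moved:** the mug, jar and green tin measured within about 2 mm of where they started. For the brush I only checked by eye, and it looked undisturbed.
- **Disagreement:** the last wrist view put the blue tin about 7 mm nearer the red tin than where it was released. A shadow and the finger partly hid the lid, so I trust the release position, but either reading is within limits.
- **No failed checks:** the hand-in reports no verdict, so these measurements are the only evidence of success.

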